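# Stack the click-foot ink pads, pressing each one flat

## Task

The green ink pad stands on the wooden stand but nobody has pressed it down yet; the plum pad goes squarely on top of it, and the orange pad on top of the plum one. Each pad has a stiff click-foot under either end that holds it up: press the ends of the green pad down gently with the fingertips until you feel that both are fully home and it lies flat, and only then bring the plum pad; press that one home in the same way before you bring the orange pad, and press the orange one home too. Set pads down rather than drop them, and leave the other things on the table where they are.

Things in the scene. Friction and masses are not known exactly. Their poses are not given: they have to be found in the camera images.
- stand: Fixed wooden stand, 180 x 100 x 16 mm high, with a dark grey patch 132 x 60 mm in the middle of its top. Origin: centre of its underside, on the table. x: along its length, z: up. Its top is 16 mm above its origin. The pads are brittle: more than 80 N on the stack, brief knocks included, cracks them; pressing at about 20 mm/s and stopping at 13 N stays below that.
- green: Loose ink pad, 128 (x) x 56 mm (y): black case with green lid, 100 to 230 g. Origin: centre of the case's underside; x along its length, z up. Its lid is 18 to 28 mm above its underside, fixed but different for each pad. Starts on the stand's patch, a few mm off centre, on its two feet, underside 21.6 mm above the table. A white foot under each end, see its points.
- green_end1 (a point): Point on the green case's underside at one foot, 50 mm from the middle towards the pad's +x. The foot, a bar 10 mm (x) by 40 mm (y), stands out 5.6 mm below the case. Pressed on the lid above it, it slides in at about 8 N and stays (no spring); force rises steeply once the underside touches what is below: that end is home. 12 to 15 N is ample.
- green_end2 (a point): The same point at the green pad's other foot: on the case's underside, 50 mm from the middle towards the pad's -x. That foot behaves like the first.
- plum: Loose ink pad, 128 (x) x 56 mm (y): black case with plum lid, 100 to 230 g. Origin: centre of the case's underside; x along its length, z up. Its lid is 18 to 28 mm above its underside, fixed but different for each pad. Starts level on a cork rest (50 mm along x, 40 along y, 14 high), feet hanging free. A white foot under each end, see its points.
- plum_end1 (a point): Point on the plum case's underside at one foot, 50 mm from the middle towards the pad's +x. The foot, a bar 10 mm (x) by 40 mm (y), stands out 3 to 8 mm (different at each end) below the case. Pressed on the lid above it, it slides in at about 8 N and stays (no spring); force rises steeply once the underside touches what is below: that end is home. 12 to 15 N is ample.
- plum_end2 (a point): The same point at the plum pad's other foot: on the case's underside, 50 mm from the middle towards the pad's -x. That foot behaves like the first.
- orange: Loose ink pad, 128 (x) x 56 mm (y): black case with orange lid, 100 to 230 g. Origin: centre of the case's underside; x along its length, z up. Its lid is 18 to 28 mm above its underside, fixed but different for each pad. Starts level on a cork rest (50 mm along x, 40 along y, 14 high), feet hanging free. A white foot under each end, see its points.
- orange_end1 (a point): Point on the orange case's underside at one foot, 50 mm from the middle towards the pad's +x. The foot, a bar 10 mm (x) by 40 mm (y), stands out 3 to 8 mm (different at each end) below the case. Pressed on the lid above it, it slides in at about 8 N and stays (no spring); force rises steeply once the underside touches what is below: that end is home. 12 to 15 N is ample.
- orange_end2 (a point): The same point at the orange pad's other foot: on the case's underside, 50 mm from the middle towards the pad's -x. That foot behaves like the first.
- ink_tin: Bystander, loose, to be left alone: round black ink tin, 68 mm across, 18 mm high. Origin: centre of its underside.
- tin_lid: Bystander, loose, to be left alone: round black tin lid, 72 mm across, 12 mm high. Origin: centre of its underside.
- acrylic_block: Bystander, loose, to be left alone: clear greenish acrylic block, 110 x 55 x 15 mm. Origin: centre of its underside.
- stamp_block: Bystander, loose, to be left alone: wooden stamp block with a rubber foot, 80 x 50 x 27 mm. Origin: centre of its underside.
- glue_pot: Bystander, loose, to be left alone: white glue pot with an orange cap, 56 mm across, 68 mm high. Origin: centre of its underside.
- glitter_jar: Bystander, loose, to be left alone: purple glitter jar with a black cap, 54 mm across, 59 mm high. Origin: centre of its underside.
There are look-alikes about, which are no part of the job. What is shaped like the plum but blue or turquoise is not meant.

How it is judged:
By the outcome, as a careful person would: the job done as asked, in the order asked, and still so for the second after the job is handed in, with the robot touching nothing.
It also fails if it takes over 72 s, if anything falls off the work surface, if the arm or the gripper's body presses on something with over 40 N, if the wrist force passes 120 N, or if a joint passes its speed limit or range.

## Robot

A 6-joint arm with a two-finger parallel gripper is mounted at the origin on the work surface. World frame = base frame: x ahead of the robot, y to its left, z up, the work surface at z = 0. Lengths are in m, angles in degrees, forces in N, time in s.
With the tool pointing down it reaches from about 0.25 to 0.725 m from the base axis. Payload 9.7 kg.
Tool frame: the origin (TCP) lies between the finger pads; the fingertips stand 11 mm ahead of it and the grasp point (between the pads) lies 8 mm behind it; z points along the fingers, x is the direction in which the jaws open and shut, and the axes are right-handed (so a half turn about z gives the same grasp; the last joint's range is limited). The gripper opens to 85 mm and grips with 20 to 120 N. Pads are 22 mm wide; open, the fingers measure 114 mm over their backs; the gripper's body (76 mm by 85 mm) begins 54 mm behind the grasp point. The pads swing forward as they close: fully open they stand 13 mm farther back than shut.
Start: joints at [70.073, 4.979, 10.078, 95.1, 0, 90], TCP at [0.187, 0.517, 0.242] pointing down, gripper open.
Joint ranges: [-179.16, 179.16], [-48.56, 103.87], [-65.8, 70.77], [-126.05, 130.52], [-82.76, 87.17], [-180, 180]. Speed limits (degrees/s): [127.2, 127.2, 147.25, 180, 180, 180].

## Interface

Orientations are given as [roll, pitch, yaw] about the fixed x, y, z axes, in that order (R = Rz(yaw) Ry(pitch) Rx(roll)).
In Python, from workcell import get_obs, camera, job_done gives the robot as it stands.
- The arm moves only by the tool arm_command, never from a script. Its argument "increments" is a list of rows, each a list of 2 entries, a list of its own where there are three numbers: the shift along the tool's x, y, z in units of 25 mm (1.0 is 25 mm), then the turn about the tool's z in units of 6 degrees (1.0 is 6 degrees). In form: [[[dx, dy, dz], roll], ...]. A call has 1 to 5 rows; each row is the pose to reach, as a shift and turn from the pose measured when the call began, along the tool's axes at that moment; what a row does not reach only later rows make up. A row lasts 1/10 s, in which the tool goes at most 50 mm and 8.59 degrees, less where a joint would pass 70% of its speed; a pose out of reach is approached as far as the arm can. A call with a gripper value outside its range is refused whole. "claw" is the closure, from -1 (fully open) to 1 (shut), so that 0 is half open, set as the call begins (left out, the last holds). The fingers move at their own pace and stop on an object; "force" is the grip in N (left out, the last holds). Time passes only in rows, so rows that repeat a pose let the fingers close. It gives the time, the measured TCP pose, the force and the opening at its end, in the units of the state.
- get_obs(): the state, without advancing time (a new reading comes with each control period).
- camera(name): name is "scene" or "top" or "wrist"; returns a dict with "frame" (400x640x3 uint8, red, green, blue), "range_z" (400x640 float32, m along the optical axis (not along the pixel's ray), 0 where there is no reading), "K" (3x3 intrinsics, pixels), "k1" (the pictures are not rectified: a ray, as slopes to the right and down, at radius r is drawn at 1 + k1 r^2 times it, then the intrinsics apply), "R" (3x3) and "t" (3): a world point X has camera coordinates R X + t; the wrist camera has in their place "hand_eye" (4x4, takes a point from camera to tool coordinates, whose origin is the TCP and whose axes are the tool frame's). Camera axes: x right, y down, z forward; pixel columns grow to the right and rows downward; lengths in m; the calibration is good to about 2 mm. A picture is of the moment at which its call begins: read the wrist's pose just before it.
- job_done(): hands the job in, once; it reports no verdict.
The state is a dict: "time": time; "q": joint angles; "qd": joint speeds; "joint_efforts": joint torques, N m; "ee_pos": TCP position; "tcp_rot": TCP orientation; "wrist_force": force on the tool from outside, world axes, zero at the start; "torque": the same for the moment, N m; "opening": finger opening in m.
Only numpy, scipy, OpenCV 4.12 (cv2) and the standard library are available. Lean on these libraries where they do the work, as an engineer would, in place of code of your own. Each camera call takes 0.05 s, during which the arm holds its last target.

## Working session

There is one attempt and no reset: what is moved stays moved. The work goes in short steps, Python scripts to look and compute and a tool call to move; the robot and the scene stay as the last step left them, time stands still between calls to the robot, and variables do not carry over. Pictures are saved under pics/ and viewed, and the job is handed in when it is done.

Besides the shell and the picture viewer there is one more tool, called after "Request:" as name(argument=value, ...) on one line, values as JSON. arm_command: Moves the arm, as the interface text tells. Its arguments: {"type":"object","properties":{"increments":{"type":"array"},"claw":{"type":"number"},"force":{"type":"number"}},"required":["increments"]}

```bash
ls; mkdir -p pics; python3 - <<'E'
from workcell import get_obs,camera
import cv2,numpy as np
o=get_obs();print(o)
for n in("scene","top","wrist"):
    c=camera(n);cv2.imwrite(f"pics/{n}0.png",c["frame"][:,:,::-1]);np.savez(f"{n}0.npz",**c)
    print(n,c["K"],c["k1"],c.get("R"),c.get("t"),c.get("hand_eye"))
E
```

```text
pics
{'time': 0.0, 'q': array([ 7.00727809e+01,  5.01348009e+00,  1.00331508e+01,  9.50973605e+01,
       -1.37605246e-03,  9.00012535e+01]), 'qd': array([ 0.05652586,  0.03476776,  0.0445448 ,  0.13630152, -0.00598664,
        0.05053053]), 'joint_efforts': array([-5.11631370e-04, -5.20392752e+01,  4.64803147e+01,  1.63529674e-02,
       -6.57482474e-05, -6.38039893e-06]), 'ee_pos': array([0.18739141, 0.51687637, 0.24154853]), 'tcp_rot': array([1.79998622e+02, 7.76897839e-02, 7.00715274e+01]), 'wrist_force': array([0.62803328, 0.57380259, 0.13050779]), 'torque': array([-0.0088163 , -0.01114804, -0.00908946]), 'opening': 0.08543832093273743}
scene [[363.81320714   0.         327.36886056]
 [  0.         363.81320714 195.34464311]
 [  0.           0.           1.        ]] -0.04221401868255471 [[-0.30806486  0.95125744  0.01432939]
 [ 0.5263148   0.18295557 -0.83037341]
 [-0.79252052 -0.24826709 -0.55702305]] [ 0.15815833 -0.20697227  1.48240757] None
top [[480.97372084   0.         325.64868394]
 [  0.         480.97372084 195.67947933]
 [  0.           0.           1.        ]] 0.00070265859929471 [[ 0.01012975 -0.99981827 -0.01614988]
 [-0.99457992 -0.00840268 -0.10363483]
 [ 0.10348029  0.01711214 -0.99448429]] [0.00566897 0.48209842 1.34463484] None
wrist [[290.34262653   0.         316.9833208 ]
 [  0.         290.34262653 200.73493953]
 [  0.           0.           1.        ]] -0.029277249135312673 None None [[ 9.99999782e-01 -4.48817111e-04 -4.85002605e-04 -6.70171141e-04]
 [ 5.62339847e-04  9.63449474e-01  2.67889521e-01 -6.72919604e-02]
 [ 3.47042103e-04 -2.67889735e-01  9.63449516e-01 -1.31809724e-01]
 [ 0.00000000e+00  0.00000000e+00  0.00000000e+00  1.00000000e+00]]
```

View pics/top0.png

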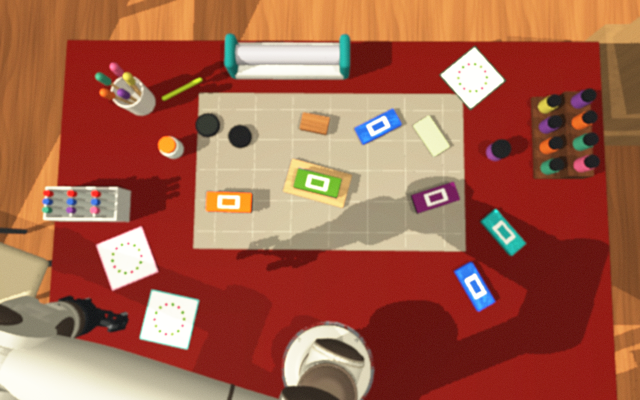

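View pics/scene0.png

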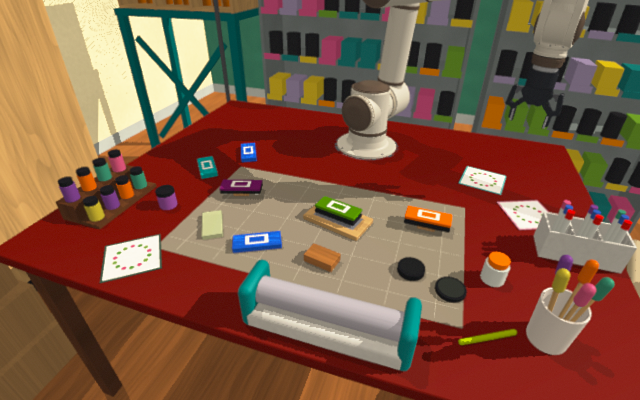

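View pics/wrist0.png

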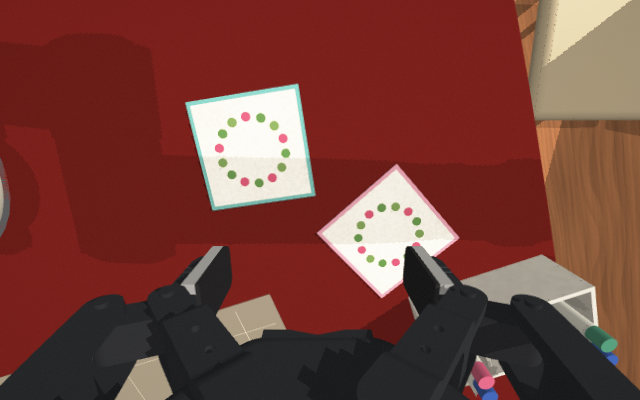

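The top view shows green at (318,183) on the stand, plum at (435,196) and orange at (229,202). The blue pads at (377,126) and (474,286) and the turquoise one at (503,232) are look-alikes. Next I'll measure the lids with depth.

```bash
cat > h.py <<'E'
import numpy as np,cv2
from scipy.spatial.transform import Rotation as Ro
def pts(c,pose=None):
    d=c["range_z"];h,w=d.shape
    u,v=np.meshgrid(np.arange(w),np.arange(h))
    K=c["K"];k=float(c["k1"])
    dist=np.array([k,0,0,0,0.])
    s=cv2.undistortPoints(np.stack([u,v],-1).reshape(-1,1,2).astype(float),K,dist).reshape(h,w,2)
    P=np.dstack([s[...,0]*d,s[...,1]*d,d])
    if pose is None:
        return (P-c["t"])@c["R"]
    T=c["hand_eye"];P=P@T[:3,:3].T+T[:3,3]
    return P@Ro.from_euler('xyz',pose[1],degrees=True).as_matrix().T+pose[0]
HUE={'green':(38,75,90),'plum':(138,170,60),'orange':(7,20,150)}
def lid(c,name,pose=None,zr=(0.02,0.14),box=None,show=True):
    P=pts(c,pose);hsv=cv2.cvtColor(c["frame"],cv2.COLOR_RGB2HSV)
    a,b,sm=HUE[name]
    m=(hsv[...,0]>=a)&(hsv[...,0]<=b)&(hsv[...,1]>=sm)&(hsv[...,2]>40)&(P[...,2]>zr[0])&(P[...,2]<zr[1])&(P[...,0]>0.25)&(P[...,0]<.75)&(c["range_z"]>0)
    if box: m&=(P[...,0]>box[0])&(P[...,0]<box[1])&(P[...,1]>box[2])&(P[...,1]<box[3])
    n,l,st,_=cv2.connectedComponentsWithStats(m.astype(np.uint8))
    i=1+np.argmax(st[1:,4]);m=l==i
    Q=P[m];z=np.median(Q[:,2]);Q=Q[abs(Q[:,2]-z)<.006]
    # plane fit
    A=np.c_[Q[:,:2]-Q[:,:2].mean(0),np.ones(len(Q))];co=np.linalg.lstsq(A,Q[:,2],rcond=None)[0]
    r=cv2.minAreaRect((Q[:,:2]*1000).astype(np.float32))
    (cx,cy),(w,h),an=r
    if w<h: w,h=h,w;an+=90
    an=(an+90)%180-90
    print(name,st[i].tolist(),'c',round(cx,1),round(cy,1),'size',round(w,1),round(h,1),'yaw',round(an,1),'z',round(z*1000,1),'slope mm/100',np.round(co[:2]*100,1))
    return cx,cy,an,z,m
E
python3 - <<'E'
from h import *
for n in("top","scene"):
    c=dict(np.load(n+"0.npz"))
    P=pts(c)
    for k in HUE: lid(c,k)
c=dict(np.load("top0.npz"));P=pts(c)
for p in [(300,190),(290,170),(270,220),(347,188),(318,183),(435,196),(229,202),(400,230)]: print(p,np.round(P[p[1],p[0]]*1000,1))
f=c["frame"][80:260,180:480,::-1];cv2.imwrite("pics/t0z.png",cv2.resize(f,(780,468),interpolation=cv2.INTER_CUBIC))
E
```

```text
green [294, 169, 47, 29, 548] c 516.7 34.4 size 126.0 54.9 yaw 76.5 z 49.0 slope mm/100 [-0.5  0.3]
plum [411, 182, 49, 31, 574] c 480.0 -298.5 size 128.1 54.8 yaw -71.5 z 34.4 slope mm/100 [-0.2 -0.2]
orange [558, 101, 36, 77, 1461] c 645.4 -692.9 size 208.9 75.8 yaw 0.1 z 60.6 slope mm/100 [ 0.1 -0.4]
green [315, 196, 47, 26, 451] c 519.0 32.2 size 129.0 57.2 yaw 77.8 z 48.0 slope mm/100 [-3.5  0.4]
plum [219, 180, 43, 11, 328] c 484.2 -300.1 size 128.1 57.9 yaw -70.2 z 33.9 slope mm/100 [-4.1 -1.7]
orange [76, 165, 57, 39, 837] c 637.6 -682.6 size 179.8 139.0 yaw -29.9 z 63.0 slope mm/100 [-0.4 -2.7]
(300, 190) [498.8  84.2  15.5]
(290, 170) [556.  113.6  19.7]
(270, 220) [412.3 170.    5.8]
(347, 188) [505.7 -50.8  15.7]
(318, 183) [514.2  31.3  55.9]
(435, 196) [ 483.4 -299.4   28.7]
(229, 202) [459.9 281.7  43.5]
(400, 230) [ 387.6 -204.9   -7.2]
```

View pics/t0z.png

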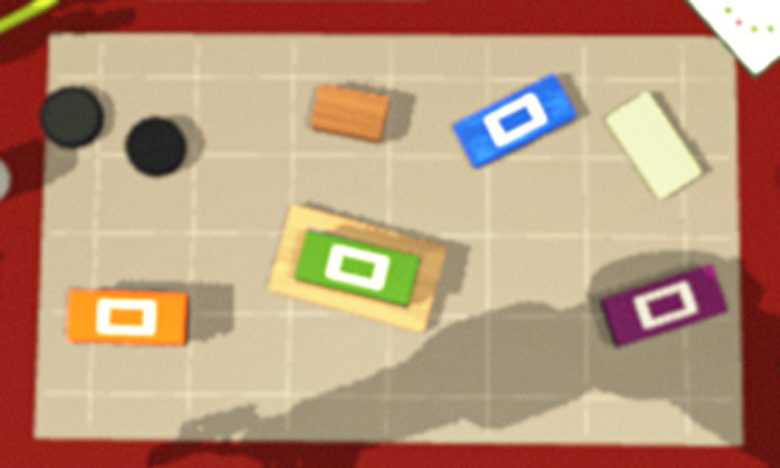

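```bash
cat >> h.py <<'E'
def go(o,tgt,yaw=None):
    """print tool-frame units to reach tgt (m) and yaw"""
    R=Ro.from_euler('xyz',o['tcp_rot'],degrees=True).as_matrix()
    d=R.T@(np.array(tgt)-o['ee_pos'])/.025
    r=0 if yaw is None else -((yaw-o['tcp_rot'][2]+180)%360-180)/6
    print('t',round(float(o['time']),2),'ee',np.round(o['ee_pos']*1000,1),np.round(o['tcp_rot'],2),'F',np.round(o['wrist_force'],1),'\nmove',np.round(d,3),'turn',round(r,3),'q1,q6',np.round(o['q'][[0,5]],1))
E
python3 - <<'E'
from h import *
from workcell import get_obs
for n in("top","scene"):
    c=dict(np.load(n+"0.npz"))
    lid(c,'orange',box=(.4,.52,.2,.36))
go(get_obs(),[.49,.24,.20],-5)
E
```

```text
orange [206, 191, 47, 22, 603] c 461.7 284.8 size 128.7 56.3 yaw 88.5 z 41.7 slope mm/100 [-0.8  0.2]
orange [405, 206, 47, 22, 466] c 463.4 282.7 size 126.0 60.7 yaw 87.4 z 39.4 slope mm/100 [-3.8  0.2]
t 0.15 ee [187.4 516.9 241.8] [-1.800e+02  6.000e-02  7.007e+01] F [-0.1 -0.8  0.4] 
move [-6.285 15.155  1.676] turn 12.512 q1,q6 [70.1 90. ]
```

Request:
arm_command(increments=[[[-6.29, 15.16, 1.68], 12.5], [[-6.29, 15.16, 1.68], 12.5], [[-6.29, 15.16, 1.68], 12.5], [[-6.29, 15.16, 1.68], 12.5], [[-6.29, 15.16, 1.68], 12.5]], claw=1, force=40)

```text
time: 0.65
ee_pos: [0.3719, 0.3475, 0.2163]
tcp_rot: [180.0, 0.0, 26.8]
wrist_force: [1.4, 0.3, -0.0]
opening: 0.0126
```

```bash
cat > g.py <<'E'
import sys
from h import *
from workcell import get_obs
a=[float(x) for x in sys.argv[1:]]
go(get_obs(),np.array(a[:3])/1000,a[3] if len(a)>3 else None)
E
python3 g.py 490 240 200 -5
```

```text
t 0.65 ee [371.9 347.5 216.3] [1.7997e+02 2.0000e-02 2.6770e+01] F [ 1.4  0.3 -0. ] 
move [2.282 5.968 0.654] turn 5.294 q1,q6 [ 43.1 106.3]
```

Request:
arm_command(increments=[[[2.28, 5.97, 0.65], 5.3], [[2.28, 5.97, 0.65], 5.3], [[2.28, 5.97, 0.65], 5.3], [[2.28, 5.97, 0.65], 5.3], [[2.28, 5.97, 0.65], 5.3]])

```text
time: 1.15
ee_pos: [0.491, 0.2382, 0.1992]
tcp_rot: [179.9, 0.1, -5.3]
wrist_force: [0.2, 1.0, -0.9]
opening: -0.0002
```

```bash
cat > look.py <<'E'
import sys
from h import *
from workcell import get_obs,camera
def look(name,cols,**k):
    o=get_obs();pose=(o['ee_pos'],o['tcp_rot'])
    c=camera('wrist');c['p0'],c['p1']=pose;np.savez(name+'.npz',**c)
    cv2.imwrite(f'pics/{name}.png',c['frame'][:,:,::-1])
    for n in cols: 
        try: lid(c,n,pose,**k)
        except Exception as e: print(n,e)
    return c,pose
if __name__=='__main__': look(sys.argv[1],sys.argv[2].split(','))
E
python3 look.py w1 orange,green; python3 g.py 530 0 200 -14
```

```text
orange [248, 77, 68, 133, 4979] c 461.9 282.6 size 127.7 56.3 yaw 88.7 z 41.5 slope mm/100 [0.  0.1]
green attempt to get argmax of an empty sequence
t 1.2 ee [490.2 239.2 199.6] [ 1.7994e+02  6.0000e-02 -5.0300e+00] F [-0.1  0.7 -0.1] 
move [ 2.426e+00  9.393e+00 -9.000e-03] turn 1.495 q1,q6 [ 26.  121.1]
```

View pics/w1.png

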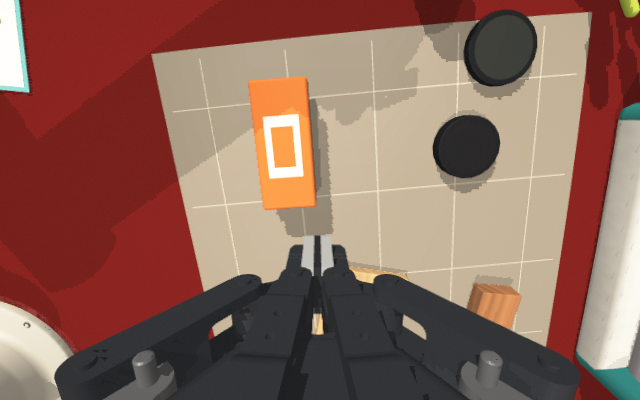

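Orange lies at (248–315, 77–209) in the wrist picture and measures 127.7 x 56.3 mm, which fits. Next is green.

Request:
arm_command(increments=[[[2.43, 9.8, 0], 1.5], [[2.43, 9.8, 0], 1.5], [[2.43, 9.8, 0], 1.5], [[2.43, 9.8, 0], 1.5], [[2.43, 9.8, 0], 1.5]])

```text
time: 1.7
ee_pos: [0.5283, -0.0074, 0.2003]
tcp_rot: [180.0, 0.0, -13.7]
wrist_force: [0.9, 0.7, -0.1]
opening: 0.0
```

```bash
python3 look.py w2 green,plum; python3 - <<'E'
from h import *
c=dict(np.load('w2.npz'));P=pts(c,(c['p0'],c['p1']))
hsv=cv2.cvtColor(c["frame"],cv2.COLOR_RGB2HSV)
# stand top
m=(abs(P[...,2]-.016)<.003)&(hsv[...,1]>70)
n,l,st,_=cv2.connectedComponentsWithStats(m.astype(np.uint8));i=1+np.argmax(st[1:,4]);print(st[i])
Q=P[l==i];print(cv2.minAreaRect((Q[:,:2]*1000).astype(np.float32)),np.median(Q[:,2]))
E
```

```text
green [265, 84, 60, 131, 5091] c 517.3 32.8 size 126.0 55.0 yaw 76.6 z 49.2 slope mm/100 [-0.3  0.2]
plum attempt to get argmax of an empty sequence
[ 253   57   99  170 7299]
((521.0809936523438, 33.55809020996094), (179.9884490966797, 99.43820190429688), 74.87962341308594) 0.01608752091257068
```

View pics/w2.png

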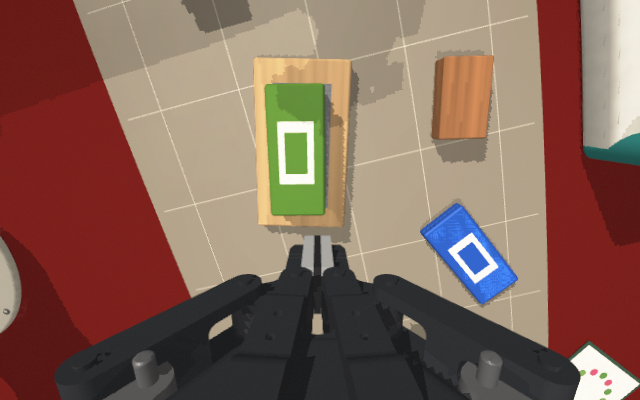

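Green fits at 126 x 55 mm, centred at (517.3, 32.8), yaw 76.6°, lid at 49 mm. Moving above its near end.

```bash
python3 g.py 505.7 -15.8 68 -13.4
```

```text
t 1.75 ee [529.1 -13.5 200. ] [ 1.7981e+02 -3.0000e-02 -1.3950e+01] F [-1.5 -4.7 -0.3] 
move [-0.888  0.295  5.28 ] turn -0.092 q1,q6 [ -1.4 102.6]
```

Request:
arm_command(increments=[[[-0.89, 0.28, 2.0], -0.1], [[-0.89, 0.28, 4.0], -0.1], [[-0.89, 0.28, 5.2], -0.1], [[-0.89, 0.28, 5.2], -0.1], [[-0.89, 0.28, 5.2], -0.1]])

```text
time: 2.25
ee_pos: [0.5057, -0.0144, 0.0711]
tcp_rot: [179.8, -0.0, -13.2]
wrist_force: [-0.2, -0.1, 0.3]
opening: -0.0003
```

```bash
python3 g.py 505.7 -15.8 60 -13.4
```

```text
t 2.25 ee [505.7 -14.4  71.1] [ 1.7981e+02 -3.0000e-02 -1.3180e+01] F [-0.2 -0.1  0.3] 
move [0.012 0.053 0.442] turn 0.037 q1,q6 [ -1.5 101.6]
```

Request:
arm_command(increments=[[[0, 0.05, 0.12], 0], [[0, 0.05, 0.2], 0], [[0, 0.05, 0.28], 0], [[0, 0.05, 0.36], 0], [[0, 0.05, 0.4], 0]])

```text
time: 2.75
ee_pos: [0.5055, -0.0157, 0.0611]
tcp_rot: [179.8, -0.0, -13.2]
wrist_force: [0.5, 0.4, 0.3]
opening: -0.0001
```

Request:
arm_command(increments=[[[0, 0, 0.04], 0], [[0, 0, 0.08], 0]])

```text
time: 2.95
ee_pos: [0.5056, -0.0158, 0.0597]
tcp_rot: [179.8, -0.1, -13.2]
wrist_force: [-3.4, -1.0, 8.9]
opening: 0.0001
```

Request:
arm_command(increments=[[[0, 0, 0.06], 0], [[0, 0, 0.1], 0], [[0, 0, 0.14], 0]])

```text
time: 3.25
ee_pos: [0.5056, -0.0165, 0.0572]
tcp_rot: [179.7, -0.1, -13.2]
wrist_force: [-4.4, -3.7, 8.1]
opening: -0.0001
```

Request:
arm_command(increments=[[[0, 0, 0.04], 0]])

```text
time: 3.35
ee_pos: [0.5057, -0.0167, 0.057]
tcp_rot: [179.7, -0.1, -13.2]
wrist_force: [-4.1, -0.2, 7.8]
opening: -0.0002
```

Request:
arm_command(increments=[[[0, 0, 0.08], 0], [[0, 0, 0.14], 0]])

```text
time: 3.55
ee_pos: [0.5057, -0.0171, 0.0547]
tcp_rot: [179.7, -0.2, -13.2]
wrist_force: [-7.0, -3.2, 21.6]
opening: -0.0002
```

Request:
arm_command(increments=[[[0, 0, 0.08], 0], [[0, 0, 0.1], 0]])

```text
time: 3.75
ee_pos: [0.5058, -0.0172, 0.0546]
tcp_rot: [179.7, -0.3, -13.2]
wrist_force: [-10.6, -0.5, 23.9]
opening: -0.0004
```

Home at TCP z = 54.6 mm, as predicted, at about 22 N. Stopping there and going to the other end.

Request:
arm_command(increments=[[[0, 0, -0.6], 0], [[0, -2, -0.6], 0], [[0, -3.9, -0.6], 0], [[0, -3.95, -0.6], 0], [[0, -3.95, -0.6], 0]])

```text
time: 4.25
ee_pos: [0.5283, 0.0798, 0.0688]
tcp_rot: [179.7, -0.3, -13.1]
wrist_force: [-0.2, -0.5, -1.0]
opening: 0.0004
```

```bash
python3 g.py 528.9 81.4 61.5 -13.4
```

```text
t 4.25 ee [528.3  79.8  68.8] [179.68  -0.26 -13.11] F [-0.2 -0.5 -1. ] 
move [ 0.008 -0.069  0.294] turn 0.048 q1,q6 [  8.8 111.9]
```

Request:
arm_command(increments=[[[0, -0.06, 0.1], 0], [[0, -0.06, 0.18], 0], [[0, -0.06, 0.26], 0], [[0, -0.06, 0.34], 0], [[0, -0.06, 0.4], 0]])

```text
time: 4.75
ee_pos: [0.5288, 0.0808, 0.0593]
tcp_rot: [179.7, -0.3, -13.2]
wrist_force: [-1.4, 0.2, 5.1]
opening: 0.0001
```

Request:
arm_command(increments=[[[0, 0, 0.08], 0], [[0, 0, 0.14], 0]])

```text
time: 4.95
ee_pos: [0.5291, 0.0813, 0.0567]
tcp_rot: [179.8, -0.3, -13.2]
wrist_force: [-3.2, 4.9, 7.8]
opening: 0.0001
```

Request:
arm_command(increments=[[[0, 0, 0.08], 0], [[0, 0, 0.12], 0]])

```text
time: 5.15
ee_pos: [0.5293, 0.0818, 0.0546]
tcp_rot: [180.0, -0.4, -13.2]
wrist_force: [-3.4, 4.4, 8.6]
opening: 0.0003
```

Request:
arm_command(increments=[[[0, 0, 0.06], 0], [[0, 0, 0.06], 0]])

```text
time: 5.35
ee_pos: [0.5293, 0.0819, 0.0543]
tcp_rot: [-180.0, -0.4, -13.2]
wrist_force: [-4.6, 1.4, 10.7]
opening: 0.0005
```

Request:
arm_command(increments=[[[0, 0, 0.08], 0], [[0, 0, 0.08], 0]])

```text
time: 5.55
ee_pos: [0.5294, 0.0819, 0.0542]
tcp_rot: [-179.9, -0.4, -13.2]
wrist_force: [-7.3, 0.6, 15.0]
opening: -0.0002
```

Green is home at both ends. Rising to look at it.

Request:
arm_command(increments=[[[0, 0, -2], 0], [[0, 2, -4], 0], [[0, 3.5, -5.8], 0], [[0, 3.6, -5.8], 0], [[0, 3.6, -5.8], 0]])

```text
time: 6.05
ee_pos: [0.5085, -0.0079, 0.2029]
tcp_rot: [-179.9, -0.8, -13.3]
wrist_force: [-0.2, 0.0, 0.0]
opening: -0.0002
```

```bash
python3 look.py w3 green; python3 g.py 495 -340 190 18.5
```

```text
green [285, 79, 58, 130, 4931] c 517.5 32.7 size 127.4 55.1 yaw 76.8 z 43.9 slope mm/100 [-0.3 -0.4]
t 6.1 ee [508.3  -6.8 200.6] [-179.88   -0.63  -13.32] F [ 0.4  0.1 -0.9] 
move [ 2.549 13.091  0.425] turn -5.303 q1,q6 [ -0.8 102.6]
```

View pics/w3.png

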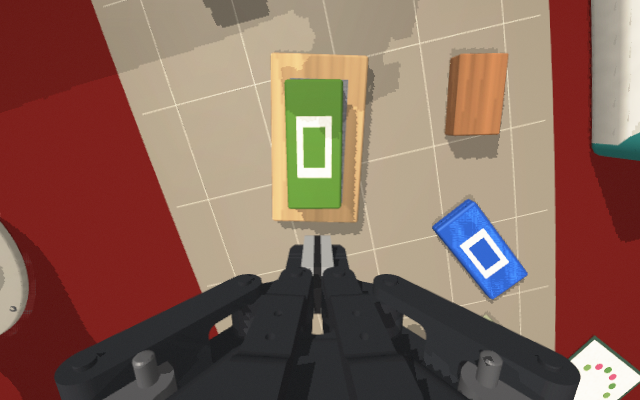

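Green now lies flat, lid at 43.9 mm (pixels 285–343, 79–209), and has not shifted. On to plum, opening the gripper.

Request:
arm_command(increments=[[[2.55, 13.1, 0.42], -5.3], [[2.55, 13.1, 0.42], -5.3], [[2.55, 13.1, 0.42], -5.3], [[2.55, 13.1, 0.42], -5.3], [[2.55, 13.1, 0.42], -5.3]], claw=-1)

```text
time: 6.6
ee_pos: [0.4993, -0.2349, 0.1913]
tcp_rot: [179.9, -0.5, 18.8]
wrist_force: [1.7, -0.8, 0.1]
opening: 0.0724
```

```bash
python3 g.py 495 -340 190 18.5
```

```text
t 6.6 ee [ 499.3 -234.9  191.3] [179.86  -0.54  18.83] F [ 1.7 -0.8  0.1] 
move [-1.519  3.923  0.048] turn 0.055 q1,q6 [-25.3  45.8]
```

Request:
arm_command(increments=[[[-1.52, 3.92, 0], 0.05], [[-1.52, 3.92, 0], 0.05], [[-1.52, 3.92, 0], 0.05], [[-1.52, 3.92, 0], 0.05]])

```text
time: 7.0
ee_pos: [0.4945, -0.3404, 0.1889]
tcp_rot: [-180.0, -0.4, 18.4]
wrist_force: [0.1, 1.0, -0.9]
opening: 0.0852
```

```bash
python3 look.py w4 plum; python3 g.py 480 -298.5 100 18.5
```

```text
plum [285, 78, 60, 132, 5145] c 480.5 -301.5 size 127.2 55.3 yaw -71.6 z 34.7 slope mm/100 [-0.1 -0.1]
t 7.05 ee [ 494.8 -339.3  189.6] [179.99  -0.47  18.5 ] F [-0.1  0.  -0.9] 
move [-0.073 -1.737  3.582] turn -0.0 q1,q6 [-34.6  36.9]
```

View pics/w4.png

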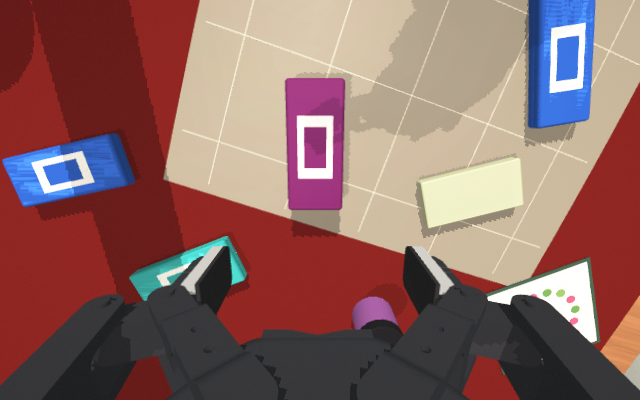

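Plum is at (285–345, 78–210) px and measures 127 x 55 mm. Its centre is (480.5, -301.5), yaw -71.6°, lid at 34.7 mm, so it is 20.7 mm thick. Descending.

```bash
python3 g.py 480.5 -301.5 24 18.4
```

```text
t 7.05 ee [ 494.8 -339.3  189.6] [179.99  -0.47  18.5 ] F [-0.1  0.  -0.9] 
move [-0.118 -1.617  6.621] turn 0.016 q1,q6 [-34.6  36.9]
```

Request:
arm_command(increments=[[[-0.12, -1.62, 1.5], 0], [[-0.12, -1.62, 3.3], 0], [[-0.12, -1.62, 4.5], 0], [[-0.12, -1.62, 4.5], 0], [[-0.12, -1.62, 4.5], 0]])

```text
time: 7.55
ee_pos: [0.4804, -0.3003, 0.0779]
tcp_rot: [180.0, -0.5, 18.6]
wrist_force: [0.2, 0.6, 0.4]
opening: 0.0854
```

```bash
python3 g.py 480.5 -301.5 24 18.4
```

```text
t 7.55 ee [ 480.4 -300.3   77.9] [180.    -0.48  18.6 ] F [0.2 0.6 0.4] 
move [-0.03   0.046  2.155] turn 0.033 q1,q6 [-32.2  39.2]
```

Request:
arm_command(increments=[[[-0.03, 0.04, 1.0], 0.03], [[-0.03, 0.04, 1.8], 0.03], [[-0.03, 0.04, 2.15], 0.03], [[-0.03, 0.04, 2.15], 0.03], [[-0.03, 0.04, 2.15], 0.03]])

```text
time: 8.05
ee_pos: [0.4813, -0.3017, 0.0259]
tcp_rot: [179.9, -0.6, 18.4]
wrist_force: [-0.2, -0.7, 0.8]
opening: 0.0853
```

Request:
arm_command(increments=[[[0, 0, 0], 0], [[0, 0, 0], 0], [[0, 0, 0], 0], [[0, 0, 0], 0], [[0, 0, 0], 0]], claw=1, force=40)

```text
time: 8.55
ee_pos: [0.482, -0.3022, 0.0274]
tcp_rot: [179.8, -0.6, 18.4]
wrist_force: [-0.8, 0.8, 5.7]
opening: 0.0549
```

```bash
python3 look.py w5 plum; python3 g.py 480.5 -301.5 110 -13.3
```

```text
plum [252, 125, 130, 210, 16109] c 477.7 -289.6 size 103.6 57.3 yaw -71.6 z 34.8 slope mm/100 [ 0.1 -0.2]
t 8.6 ee [ 482.  -302.2   27.4] [179.81  -0.64  18.43] F [-1.3 -0.2  6.1] 
move [-0.012 -0.034 -3.303] turn 5.288 q1,q6 [-32.3  39.3]
```

View pics/w5.png

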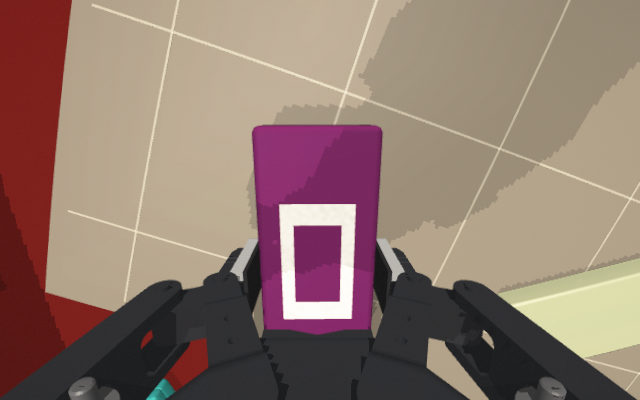

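Gripped at 55 mm opening, lid far edge at row 125, centre within about 1 mm of the TCP along the length. Lifting.

Request:
arm_command(increments=[[[0, 0, -0.4], 0], [[0, 0, -1.5], 0], [[0, 0, -3.5], 0], [[0, 0, -3.5], 0]])

```text
time: 9.0
ee_pos: [0.4832, -0.3037, 0.1225]
tcp_rot: [179.4, -1.0, 18.4]
wrist_force: [0.8, -0.5, -1.2]
opening: 0.0549
```

```bash
python3 look.py w6 plum; python3 g.py 517.2 31.6 120 -13.3
```

```text
plum [252, 125, 130, 209, 15972] c 479.1 -291.2 size 103.8 57.2 yaw -71.6 z 129.6 slope mm/100 [ 1.  -0.8]
t 9.05 ee [ 482.5 -303.2  119.3] [179.52  -0.88  18.43] F [ 0.6 -0.7 -2.7] 
move [  5.549 -12.268  -0.047] turn 5.288 q1,q6 [-32.3  39.3]
```

View pics/w6.png

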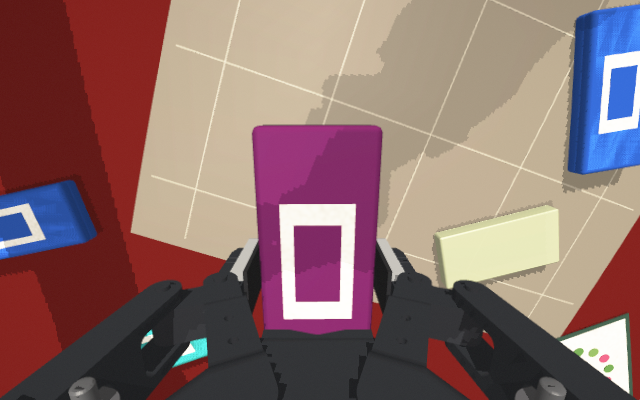

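Request:
arm_command(increments=[[[5.55, -12.27, 0], 5.29], [[5.55, -12.27, 0], 5.29], [[5.55, -12.27, 0], 5.29], [[5.55, -12.27, 0], 5.29], [[5.55, -12.27, 0], 5.29]])

```text
time: 9.55
ee_pos: [0.5062, -0.066, 0.1171]
tcp_rot: [-180.0, -1.0, -13.6]
wrist_force: [1.3, -0.9, -0.7]
opening: 0.0549
```

```bash
python3 g.py 517.2 31.6 110 -13.3
```

```text
t 9.55 ee [506.2 -66.  117.1] [-179.96   -0.96  -13.62] F [ 1.3 -0.9 -0.7] 
move [-0.495 -3.898  0.279] turn -0.054 q1,q6 [-7.4 96.2]
```

Request:
arm_command(increments=[[[-0.5, -3.9, 0.28], -0.05], [[-0.5, -3.9, 0.28], -0.05], [[-0.5, -3.9, 0.28], -0.05], [[-0.5, -3.9, 0.28], -0.05], [[-0.5, -3.9, 0.28], -0.05]])

```text
time: 10.05
ee_pos: [0.5168, 0.031, 0.1096]
tcp_rot: [-180.0, -0.9, -13.3]
wrist_force: [-0.5, -0.1, -2.9]
opening: 0.0548
```

```bash
python3 g.py 517.2 31.6 72 -13.3; python3 look.py w7 green; python3 - <<'E'
from workcell import get_obs
print(get_obs()['ee_pos'],get_obs()['tcp_rot'])
E
```

```text
t 10.05 ee [516.8  31.  109.6] [-179.99   -0.91  -13.34] F [-0.5 -0.1 -2.9] 
move [-0.013 -0.025  1.503] turn -0.007 q1,q6 [  3.6 106.9]
green [277, 123, 78, 2, 150] c 531.6 94.2 size 49.8 0.7 yaw -13.4 z 42.9 slope mm/100 [ -35.9 -155.1]
[0.51693412 0.03064103 0.10974279] [-179.98388703   -0.93401197  -13.39833618]
```

View pics/w7.png

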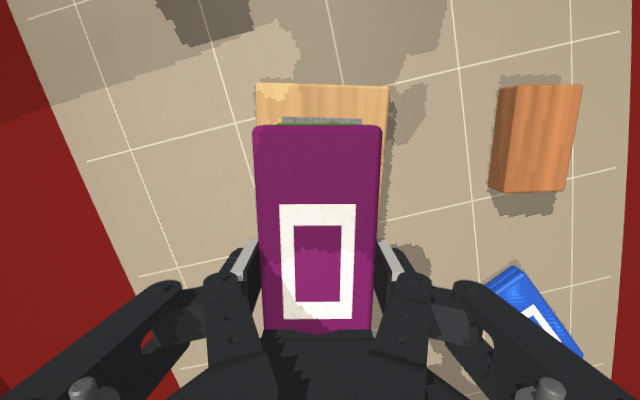

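Request:
arm_command(increments=[[[-0.01, -0.02, 0.6], 0], [[-0.01, -0.02, 1.2], 0], [[-0.01, -0.02, 1.5], 0], [[-0.01, -0.02, 1.5], 0]])

```text
time: 10.5
ee_pos: [0.5162, 0.0306, 0.0701]
tcp_rot: [180.0, -0.8, -13.4]
wrist_force: [0.1, 0.3, -1.1]
opening: 0.055
```

Request:
arm_command(increments=[[[0, 0, 0.08], 0], [[0, 0, 0.16], 0], [[0, 0, 0.2], 0]])

```text
time: 10.8
ee_pos: [0.5164, 0.0306, 0.0652]
tcp_rot: [180.0, -0.8, -13.4]
wrist_force: [-0.4, 0.6, -1.5]
opening: 0.0551
```

Request:
arm_command(increments=[[[0.02, -0.05, 0.08], 0], [[0.02, -0.05, 0.16], 0]])

```text
time: 11.0
ee_pos: [0.5175, 0.0316, 0.0625]
tcp_rot: [180.0, -0.8, -13.4]
wrist_force: [-7.1, -1.8, 15.4]
opening: 0.0551
```

Request:
arm_command(increments=[[[0, 0, 0.06], 0], [[0, 0, 0.1], 0]])

```text
time: 11.2
ee_pos: [0.5176, 0.0315, 0.0618]
tcp_rot: [180.0, -0.9, -13.4]
wrist_force: [-7.6, -1.1, 14.4]
opening: 0.0549
```

Contact came at about 15 N and both feet are carrying, so I'm releasing.

Request:
arm_command(increments=[[[0, 0, 0], 0], [[0, 0, 0], 0], [[0, 0, 0], 0]], claw=-1)

```text
time: 11.5
ee_pos: [0.5178, 0.0316, 0.062]
tcp_rot: [180.0, -0.9, -13.4]
wrist_force: [-0.7, -0.2, 0.6]
opening: 0.0853
```

Request:
arm_command(increments=[[[0, 0, -0.6], 0], [[0, 0, -2.4], 0], [[0, 1, -4.4], 0], [[0, 1.8, -5.6], 0], [[0, 1.8, -5.6], 0]])

```text
time: 12.0
ee_pos: [0.5065, -0.0132, 0.2086]
tcp_rot: [-180.0, -1.4, -13.5]
wrist_force: [1.2, 0.3, 0.0]
opening: 0.0853
```

```bash
python3 look.py w8 plum,green;  python3 g.py 517 32 120 -13.3
```

```text
plum [282, 69, 63, 140, 5734] c 518.3 32.4 size 126.8 55.2 yaw 76.7 z 69.3 slope mm/100 [0.  0.1]
green attempt to get argmax of an empty sequence
t 12.05 ee [506.2 -12.4 205.7] [-179.97   -1.24  -13.53] F [0.2 0.1 0. ] 
move [-0.069 -1.825  3.428] turn -0.038 q1,q6 [ -1.3 102.2]
```

View pics/w8.png

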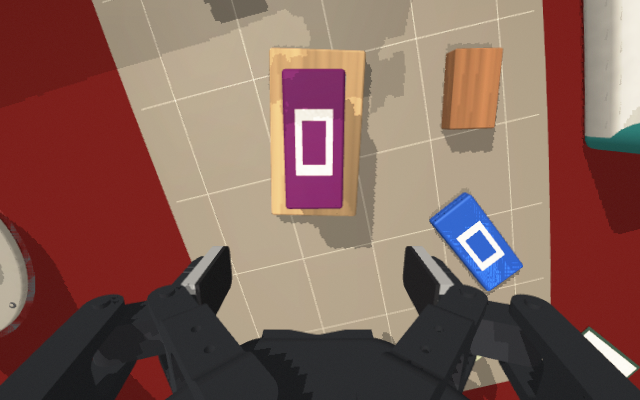

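Plum sits 0.8 mm from green, level, lid at 69.3 mm (282–345, 69–209 px), and should be home at about 64.5 mm. Now pressing it.

```bash
python3 g.py 506.8 -16.3 87 -13.3
```

```text
t 12.05 ee [506.2 -12.4 205.7] [-179.97   -1.24  -13.53] F [0.2 0.1 0. ] 
move [-0.042  0.149  4.748] turn -0.038 q1,q6 [ -1.3 102.2]
```

Request:
arm_command(increments=[[[-0.04, 0.15, 1.5], -0.04], [[-0.04, 0.15, 3.0], -0.04], [[-0.04, 0.15, 4.2], -0.04], [[-0.04, 0.15, 4.7], -0.04], [[-0.04, 0.15, 4.7], -0.04]], claw=1)

```text
time: 12.55
ee_pos: [0.5056, -0.016, 0.0864]
tcp_rot: [180.0, -1.0, -13.3]
wrist_force: [0.1, 0.0, 0.8]
opening: 0.0125
```

```bash
python3 g.py 506.8 -16.3 81 -13.3
```

```text
t 12.55 ee [505.6 -16.   86.4] [179.99  -1.03 -13.27] F [0.1 0.  0.8] 
move [0.045 0.001 0.216] turn 0.005 q1,q6 [ -1.7 101.6]
```

Request:
arm_command(increments=[[[0.04, 0, 0], 0], [[0.04, 0, 0], 0], [[0.04, 0, 0.08], 0], [[0.04, 0, 0.16], 0], [[0.04, 0, 0.2], 0]])

```text
time: 13.05
ee_pos: [0.5068, -0.0163, 0.0816]
tcp_rot: [180.0, -1.1, -13.3]
wrist_force: [-0.3, 0.2, -0.4]
opening: -0.0002
```

Request:
arm_command(increments=[[[0, 0, 0.06], 0], [[0, 0, 0.1], 0]])

```text
time: 13.25
ee_pos: [0.507, -0.0165, 0.0796]
tcp_rot: [180.0, -1.1, -13.3]
wrist_force: [-2.0, -1.5, 7.4]
opening: 0.0001
```

Request:
arm_command(increments=[[[0, 0, 0.08], 0], [[0, 0, 0.12], 0]])

```text
time: 13.45
ee_pos: [0.5071, -0.0169, 0.0774]
tcp_rot: [179.9, -1.1, -13.3]
wrist_force: [-3.7, -3.9, 9.8]
opening: 0.0003
```

Request:
arm_command(increments=[[[0, 0, 0.06], 0], [[0, 0, 0.06], 0]])

```text
time: 13.65
ee_pos: [0.5071, -0.0172, 0.0768]
tcp_rot: [179.9, -1.2, -13.3]
wrist_force: [-4.2, -0.2, 7.2]
opening: -0.0
```

Request:
arm_command(increments=[[[0, 0, 0.08], 0], [[0, 0, 0.1], 0]])

```text
time: 13.85
ee_pos: [0.5072, -0.0174, 0.0753]
tcp_rot: [179.9, -1.2, -13.3]
wrist_force: [-5.6, -2.1, 12.3]
opening: -0.0003
```

Request:
arm_command(increments=[[[0, 0, 0.08], 0], [[0, 0, 0.08], 0]])

```text
time: 14.05
ee_pos: [0.5073, -0.0176, 0.0751]
tcp_rot: [179.9, -1.3, -13.3]
wrist_force: [-7.6, -1.4, 16.0]
opening: -0.0001
```

That end is home: 16 N with no further travel at 75.1 mm. Next the other end.

Request:
arm_command(increments=[[[0, 0, -0.6], 0], [[0, -2, -0.6], 0], [[0, -3.95, -0.6], 0], [[0, -4.05, -0.6], 0], [[0, -4.05, -0.6], 0]])

```text
time: 14.55
ee_pos: [0.5302, 0.082, 0.0896]
tcp_rot: [179.9, -1.3, -13.2]
wrist_force: [-0.7, 0.5, -0.1]
opening: -0.0003
```

```bash
python3 g.py 529.8 81.1 82 -13.3
```

```text
t 14.55 ee [530.2  82.   89.6] [179.87  -1.28 -13.19] F [-0.7  0.5 -0.1] 
move [-0.015  0.039  0.304] turn 0.019 q1,q6 [  9.1 112.3]
```

Request:
arm_command(increments=[[[-0.01, 0.04, 0.1], 0], [[-0.01, 0.04, 0.2], 0], [[-0.01, 0.04, 0.28], 0], [[-0.01, 0.04, 0.36], 0], [[-0.01, 0.04, 0.42], 0]])

```text
time: 15.05
ee_pos: [0.5301, 0.0805, 0.0795]
tcp_rot: [179.9, -1.3, -13.2]
wrist_force: [-1.6, -0.5, 6.6]
opening: 0.0001
```

Request:
arm_command(increments=[[[0, 0, 0.08], 0], [[0, 0, 0.12], 0]])

```text
time: 15.25
ee_pos: [0.5304, 0.0808, 0.0773]
tcp_rot: [180.0, -1.4, -13.2]
wrist_force: [-3.3, 3.8, 7.9]
opening: -0.0003
```

Request:
arm_command(increments=[[[0, 0, 0.06], 0], [[0, 0, 0.08], 0]])

```text
time: 15.45
ee_pos: [0.5305, 0.0811, 0.0761]
tcp_rot: [-179.9, -1.4, -13.2]
wrist_force: [-3.7, 2.1, 6.7]
opening: 0.0
```

Request:
arm_command(increments=[[[0, 0, 0.08], 0], [[0, 0, 0.08], 0]])

```text
time: 15.65
ee_pos: [0.5306, 0.0814, 0.075]
tcp_rot: [-179.9, -1.4, -13.2]
wrist_force: [-3.0, 2.9, 6.9]
opening: -0.0
```

Request:
arm_command(increments=[[[0, 0, 0.06], 0], [[0, 0, 0.06], 0]])

```text
time: 15.85
ee_pos: [0.5307, 0.0814, 0.0748]
tcp_rot: [-179.8, -1.4, -13.2]
wrist_force: [-5.5, 1.9, 10.0]
opening: 0.0003
```

Request:
arm_command(increments=[[[0, 0, 0.1], 0], [[0, 0, 0.1], 0]])

```text
time: 16.05
ee_pos: [0.5309, 0.0816, 0.0744]
tcp_rot: [-179.7, -1.5, -13.3]
wrist_force: [-7.2, 0.6, 17.1]
opening: 0.0
```

Plum is home. Rising to check.

Request:
arm_command(increments=[[[0, 0, -2], 0], [[0, 2, -4], 0], [[0, 3.5, -5.2], 0], [[0, 3.6, -5.2], 0], [[0, 3.6, -5.2], 0]])

```text
time: 16.55
ee_pos: [0.5073, -0.0078, 0.2066]
tcp_rot: [-179.7, -1.8, -13.4]
wrist_force: [0.3, -0.1, -1.3]
opening: -0.0003
```

```bash
python3 look.py w9 plum; python3 g.py 468 235 200 -1.3
```

```text
plum [282, 77, 62, 137, 5512] c 518.0 32.5 size 126.6 55.2 yaw 76.8 z 64.6 slope mm/100 [-0.2 -0.3]
t 16.6 ee [507.1  -6.8 204.8] [-179.71   -1.64  -13.38] F [ 0.4  0.4 -0.5] 
move [-3.764 -9.046  0.131] turn -2.014 q1,q6 [ -0.7 102.7]
```

View pics/w9.png

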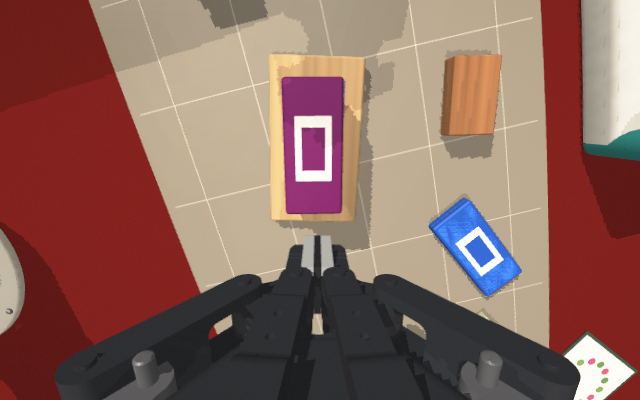

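Plum is flat, lid at 64.6 mm, centre (518.0, 32.5). Going to orange with the gripper open.

```bash
python3 g.py 461.9 282.6 160 -1.3
```

```text
t 16.6 ee [507.1  -6.8 204.8] [-179.71   -1.64  -13.38] F [ 0.4  0.4 -0.5] 
move [ -4.487 -10.833   1.72 ] turn -2.014 q1,q6 [ -0.7 102.7]
```

Request:
arm_command(increments=[[[-4.49, -10.83, 1.5], -2], [[-4.49, -10.83, 1.5], -2], [[-4.49, -10.83, 1.5], -2], [[-4.49, -10.83, 1.5], -2], [[-4.49, -10.83, 1.5], -2]], claw=-1)

```text
time: 17.1
ee_pos: [0.4671, 0.2416, 0.1696]
tcp_rot: [179.9, -1.6, -1.3]
wrist_force: [0.8, -0.4, 0.1]
opening: 0.0723
```

```bash
python3 g.py 461.9 282.6 130 -1.3
```

```text
t 17.1 ee [467.1 241.6 169.6] [179.91  -1.59  -1.34] F [ 0.8 -0.4  0.1] 
move [-0.292 -1.637  1.573] turn -0.007 q1,q6 [ 27.8 119.1]
```

Request:
arm_command(increments=[[[-0.29, -1.64, 0.5], 0], [[-0.29, -1.64, 0.5], 0], [[-0.29, -1.64, 2], 0], [[-0.29, -1.64, 3.4], 0]])

```text
time: 17.5
ee_pos: [0.4627, 0.2835, 0.0826]
tcp_rot: [179.9, -1.6, -1.2]
wrist_force: [0.7, -0.1, -0.3]
opening: 0.0854
```

```bash
python3 g.py 461.9 282.6 31 -1.3
```

```text
t 17.5 ee [462.7 283.5  82.6] [179.91  -1.59  -1.24] F [ 0.7 -0.1 -0.3] 
move [-0.088  0.032  2.062] turn 0.01 q1,q6 [ 32.  123.2]
```

Request:
arm_command(increments=[[[-0.07, 0.03, 0.8], 0], [[-0.07, 0.03, 1.7], 0], [[-0.07, 0.03, 2.06], 0], [[-0.07, 0.03, 2.06], 0], [[-0.07, 0.03, 2.06], 0]])

```text
time: 18.0
ee_pos: [0.4626, 0.2828, 0.0317]
tcp_rot: [179.9, -1.6, -1.2]
wrist_force: [0.4, 0.6, 0.1]
opening: 0.0851
```

Request:
arm_command(increments=[[[0, 0, 0], 0], [[0, 0, 0], 0], [[0, 0, 0], 0], [[0, 0, 0], 0], [[0, 0, 0], 0]], claw=1)

```text
time: 18.5
ee_pos: [0.4631, 0.2833, 0.0331]
tcp_rot: [-180.0, -1.7, -1.2]
wrist_force: [-1.4, -0.3, 5.7]
opening: 0.0552
```

```bash
python3 look.py w10 orange
```

```text
orange [252, 129, 131, 206, 15639] c 463.7 295.7 size 101.8 56.8 yaw 88.7 z 41.5 slope mm/100 [ 0.1 -0.2]
```

View pics/w10.png

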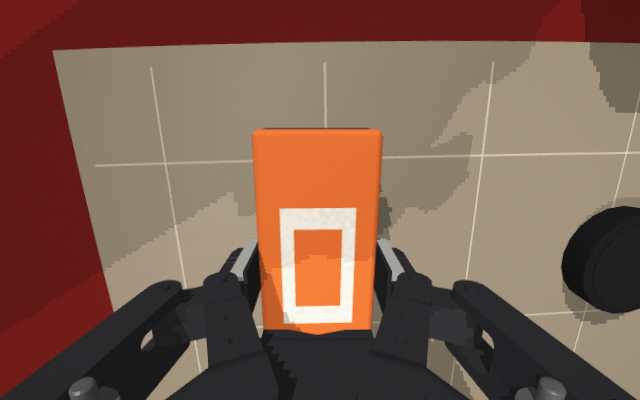

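Gripped at 55 mm opening. The lid's far edge is at row 129 and the pad centre is 0.7 mm off the TCP. Lifting.

Request:
arm_command(increments=[[[0, 0, -0.4], 0], [[0, 0, -1.5], 0], [[0, 0, -3.4], 0], [[0, 0, -4], 0], [[0, 0, -4], 0]])

```text
time: 19.05
ee_pos: [0.4614, 0.2841, 0.1364]
tcp_rot: [-179.8, -2.0, -1.2]
wrist_force: [-0.8, 0.5, -1.8]
opening: 0.0551
```

```bash
python3 look.py w11 orange; python3 g.py 518.2 33.2 135 -13.2
```

```text
orange [258, 243, 1, 2, 2] c 433.5 295.0 size 0.3 0.0 yaw -82.3 z 139.7 slope mm/100 [  17.5 -130.2]
t 19.1 ee [460.6 283.6 133.9] [-179.94   -1.81   -1.24] F [-0.3 -0.5 -2.7] 
move [2.52  9.963 0.025] turn 1.993 q1,q6 [ 32.1 123.3]
```

Request:
arm_command(increments=[[[2.52, 9.96, 0], 2], [[2.52, 9.96, 0], 2], [[2.52, 9.96, 0], 2], [[2.52, 9.96, 0], 2], [[2.52, 9.96, 0], 2]])

```text
time: 19.6
ee_pos: [0.5158, 0.0378, 0.1333]
tcp_rot: [-179.6, -1.6, -13.2]
wrist_force: [1.0, 0.8, -1.9]
opening: 0.0554
```

```bash
python3 g.py 518.2 33.2 130 -13.2
```

```text
t 19.6 ee [515.8  37.8 133.3] [-179.61   -1.59  -13.23] F [ 1.   0.8 -1.9] 
move [0.131 0.158 0.134] turn -0.005 q1,q6 [  4.2 107.5]
```

Request:
arm_command(increments=[[[0.14, 0.16, 0.3], 0], [[0.14, 0.16, 0.9], 0], [[0.14, 0.16, 1.4], 0], [[0.14, 0.16, 1.4], 0], [[0.14, 0.16, 1.4], 0]])

```text
time: 20.1
ee_pos: [0.5186, 0.0344, 0.0976]
tcp_rot: [-179.6, -1.5, -13.1]
wrist_force: [0.1, -0.0, -1.5]
opening: 0.055
```

```bash
python3 g.py 518.2 33.2 92 -13.2; python3 - <<'E'
import h; from look import look
c,p=look('w12',['orange','plum'],zr=(.05,.2))
E
```

```text
t 20.1 ee [518.6  34.4  97.6] [-179.63   -1.51  -13.11] F [ 0.1 -0.  -1.5] 
move [-0.013  0.051  0.222] turn 0.014 q1,q6 [  3.8 106.9]
orange [252, 129, 131, 206, 15652] c 522.1 46.7 size 101.4 56.5 yaw 77.0 z 106.1 slope mm/100 [-0.1  0.5]
plum attempt to get argmax of an empty sequence
```

View pics/w12.png

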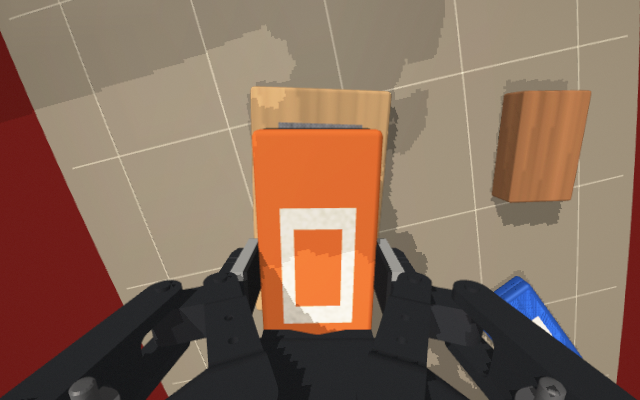

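The orange lid is level and in line with the stack. Lowering it with a small correction.

Request:
arm_command(increments=[[[-0.02, 0.05, 0.08], 0], [[-0.02, 0.05, 0.16], 0], [[-0.02, 0.05, 0.22], 0]])

```text
time: 20.45
ee_pos: [0.5186, 0.0334, 0.093]
tcp_rot: [-179.6, -1.6, -13.1]
wrist_force: [0.2, -0.1, -1.8]
opening: 0.0546
```

Request:
arm_command(increments=[[[0, 0, 0.06], 0], [[0, 0, 0.12], 0]])

```text
time: 20.65
ee_pos: [0.5187, 0.0334, 0.0899]
tcp_rot: [-179.6, -1.6, -13.1]
wrist_force: [0.3, -0.1, -1.8]
opening: 0.0551
```

Request:
arm_command(increments=[[[-0.02, 0.02, 0.06], 0], [[-0.02, 0.02, 0.1], 0]])

```text
time: 20.85
ee_pos: [0.5184, 0.033, 0.0882]
tcp_rot: [-179.6, -1.7, -13.1]
wrist_force: [-2.9, 0.4, 11.1]
opening: 0.055
```

Request:
arm_command(increments=[[[0, 0, 0.05], 0], [[0, 0, 0.05], 0]])

```text
time: 21.05
ee_pos: [0.5184, 0.033, 0.0881]
tcp_rot: [-179.6, -1.7, -13.1]
wrist_force: [-3.9, 0.4, 8.7]
opening: 0.0549
```

Contact at 9–11 N. Releasing.

Request:
arm_command(increments=[[[0, 0, 0], 0], [[0, 0, 0], 0], [[0, 0, 0], 0]], claw=-1)

```text
time: 21.35
ee_pos: [0.5185, 0.0329, 0.0881]
tcp_rot: [-179.6, -1.7, -13.1]
wrist_force: [-0.1, 0.2, -0.6]
opening: 0.0854
```

Request:
arm_command(increments=[[[0, 0, -0.6], 0], [[0, 0, -2.4], 0], [[0, 1, -4.4], 0], [[0, 1.8, -4.8], 0], [[0, 1.8, -4.8], 0]])

```text
time: 21.85
ee_pos: [0.5053, -0.0126, 0.212]
tcp_rot: [-179.5, -2.0, -13.2]
wrist_force: [0.7, 0.2, -1.2]
opening: 0.0852
```

```bash
python3 look.py w13 orange; python3 g.py 506.8 -16.3 110 -13.2
```

```text
orange [280, 65, 69, 153, 6863] c 518.7 32.6 size 128.0 55.6 yaw 76.7 z 96.5 slope mm/100 [0.1 0.1]
t 21.9 ee [505.1 -11.7 209.8] [-179.52   -1.9   -13.22] F [ 0.3 -0.6  0.1] 
move [-0.024  0.196  3.994] turn -0.003 q1,q6 [ -1.4 101.8]
```

View pics/w13.png

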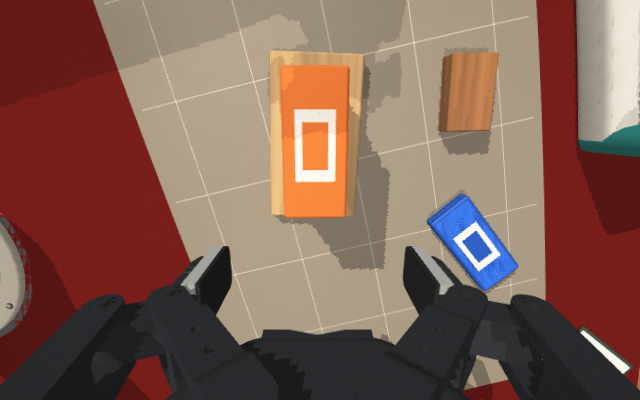

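Orange sits 0.7 mm from plum, level, lid at 96.5 mm, and should be home at about 92.1 mm. Now pressing it.

Request:
arm_command(increments=[[[0, 0.19, 1.5], 0], [[0, 0.19, 3.0], 0], [[0, 0.19, 3.8], 0], [[0, 0.19, 3.8], 0], [[0, 0.19, 3.8], 0]], claw=1)

```text
time: 22.4
ee_pos: [0.507, -0.0158, 0.1149]
tcp_rot: [-179.5, -1.8, -13.2]
wrist_force: [-0.3, -0.2, 0.7]
opening: 0.0124
```

```bash
python3 g.py 507.2 -16.1 108 -13.3
```

```text
t 22.4 ee [507.  -15.8 114.9] [-179.52   -1.84  -13.19] F [-0.3 -0.2  0.7] 
move [0.001 0.012 0.275] turn 0.018 q1,q6 [ -1.8 101.3]
```

Request:
arm_command(increments=[[[0, 0.01, 0], 0], [[0, 0.01, 0.06], 0], [[0, 0.01, 0.14], 0], [[0, 0.01, 0.22], 0], [[0, 0.01, 0.28], 0]])

```text
time: 22.9
ee_pos: [0.5072, -0.0161, 0.1078]
tcp_rot: [-179.5, -1.9, -13.2]
wrist_force: [-0.3, -0.1, 0.1]
opening: 0.0
```

Request:
arm_command(increments=[[[0, 0, 0.06], 0], [[0, 0, 0.1], 0]])

```text
time: 23.1
ee_pos: [0.5075, -0.0166, 0.1062]
tcp_rot: [-179.6, -1.9, -13.2]
wrist_force: [-3.6, -3.2, 8.7]
opening: 0.0001
```

Request:
arm_command(increments=[[[0, 0, 0.06], 0], [[0, 0, 0.08], 0]])

```text
time: 23.3
ee_pos: [0.5077, -0.017, 0.1051]
tcp_rot: [-179.6, -2.0, -13.2]
wrist_force: [-4.0, -1.8, 9.5]
opening: -0.0001
```

Request:
arm_command(increments=[[[0, 0, 0.07], 0], [[0, 0, 0.09], 0]])

```text
time: 23.5
ee_pos: [0.5078, -0.0173, 0.1038]
tcp_rot: [-179.6, -2.0, -13.3]
wrist_force: [-4.3, -2.3, 8.3]
opening: -0.0
```

Request:
arm_command(increments=[[[0, 0, 0.06], 0], [[0, 0, 0.06], 0]])

```text
time: 23.7
ee_pos: [0.5077, -0.0176, 0.1032]
tcp_rot: [-179.7, -2.1, -13.3]
wrist_force: [-4.7, -1.9, 7.4]
opening: 0.0001
```

Request:
arm_command(increments=[[[0, 0, 0.07], 0], [[0, 0, 0.07], 0]])

```text
time: 23.9
ee_pos: [0.5078, -0.0179, 0.1026]
tcp_rot: [-179.7, -2.1, -13.3]
wrist_force: [-5.5, -1.3, 10.7]
opening: -0.0
```

Request:
arm_command(increments=[[[0, 0, 0.06], 0], [[0, 0, 0.06], 0]])

```text
time: 24.1
ee_pos: [0.5079, -0.018, 0.1025]
tcp_rot: [-179.7, -2.2, -13.3]
wrist_force: [-4.8, -0.9, 11.2]
opening: 0.0002
```

Request:
arm_command(increments=[[[0, 0, 0.08], 0], [[0, 0, 0.08], 0]])

```text
time: 24.3
ee_pos: [0.5081, -0.0182, 0.1022]
tcp_rot: [-179.7, -2.3, -13.3]
wrist_force: [-5.2, -0.8, 14.5]
opening: 0.0002
```

That end is home: 14.5 N with no travel. Next the other end.

Request:
arm_command(increments=[[[0, 0, -0.6], 0], [[0, -2, -0.6], 0], [[0, -3.95, -0.6], 0], [[0, -4.05, -0.6], 0], [[0, -4.05, -0.6], 0]])

```text
time: 24.8
ee_pos: [0.5306, 0.0814, 0.1174]
tcp_rot: [-179.7, -2.3, -13.2]
wrist_force: [0.0, 0.4, -0.5]
opening: 0.0
```

```bash
python3 g.py 530.2 81.3 108 -13.3
```

```text
t 24.8 ee [530.6  81.4 117.4] [-179.69   -2.25  -13.17] F [ 0.   0.4 -0.5] 
move [-0.03   0.009  0.376] turn 0.022 q1,q6 [  9.  112.2]
```

Request:
arm_command(increments=[[[-0.03, 0.01, 0.1], 0], [[-0.03, 0.01, 0.2], 0], [[-0.03, 0.01, 0.28], 0], [[-0.03, 0.01, 0.36], 0], [[-0.03, 0.01, 0.42], 0]])

```text
time: 25.3
ee_pos: [0.5304, 0.0809, 0.1071]
tcp_rot: [-179.7, -2.3, -13.2]
wrist_force: [0.1, 0.9, 6.6]
opening: -0.0001
```

Request:
arm_command(increments=[[[0, 0, 0.06], 0], [[0, 0, 0.1], 0]])

```text
time: 25.5
ee_pos: [0.5309, 0.0812, 0.1056]
tcp_rot: [-179.6, -2.4, -13.2]
wrist_force: [-1.9, 3.7, 8.2]
opening: -0.0002
```

Request:
arm_command(increments=[[[0, 0, 0.06], 0], [[0, 0, 0.08], 0]])

```text
time: 25.7
ee_pos: [0.5311, 0.0815, 0.1046]
tcp_rot: [-179.5, -2.4, -13.2]
wrist_force: [-3.3, 2.5, 7.9]
opening: -0.0001
```

Request:
arm_command(increments=[[[0, 0, 0.07], 0], [[0, 0, 0.09], 0]])

```text
time: 25.9
ee_pos: [0.5313, 0.0818, 0.1033]
tcp_rot: [-179.4, -2.4, -13.2]
wrist_force: [-3.7, 1.8, 7.3]
opening: -0.0
```

Request:
arm_command(increments=[[[0, 0, 0.07], 0], [[0, 0, 0.07], 0]])

```text
time: 26.1
ee_pos: [0.5314, 0.0821, 0.1024]
tcp_rot: [-179.3, -2.5, -13.2]
wrist_force: [-4.0, 2.3, 7.5]
opening: -0.0001
```

Request:
arm_command(increments=[[[0, 0, 0.07], 0], [[0, 0, 0.07], 0]])

```text
time: 26.3
ee_pos: [0.5315, 0.0823, 0.102]
tcp_rot: [-179.3, -2.5, -13.2]
wrist_force: [-4.3, 0.5, 10.6]
opening: -0.0
```

Request:
arm_command(increments=[[[0, 0, 0.07], 0], [[0, 0, 0.07], 0]])

```text
time: 26.5
ee_pos: [0.5317, 0.0825, 0.1018]
tcp_rot: [-179.2, -2.6, -13.2]
wrist_force: [-5.9, 1.3, 12.3]
opening: -0.0004
```

Request:
arm_command(increments=[[[0, 0, 0.09], 0], [[0, 0, 0.09], 0]])

```text
time: 26.7
ee_pos: [0.532, 0.0826, 0.1015]
tcp_rot: [-179.1, -2.7, -13.2]
wrist_force: [-7.1, 1.1, 14.4]
opening: 0.0003
```

Request:
arm_command(increments=[[[0, 0, -1.5], 0], [[0, 2, -3], 0], [[0, 3.6, -4.2], 0], [[0, 3.6, -4.2], 0], [[0, 3.6, -4.2], 0]])

```text
time: 27.2
ee_pos: [0.5067, -0.0067, 0.2063]
tcp_rot: [-179.1, -2.8, -13.4]
wrist_force: [0.6, 0.2, 0.4]
opening: 0.0001
```

```bash
python3 look.py w14 orange; python3 g.py 500 -50 200 ; python3 - <<'E'
from h import *
from workcell import camera
c=camera('scene');np.savez('scene1.npz',**c);c2=camera('top')
f=c['frame'][120:290,200:480,::-1];cv2.imwrite('pics/s1.png',cv2.resize(f,None,fx=2.8,fy=2.8,interpolation=cv2.INTER_CUBIC))
a=np.load('top0.npz')['frame'];cv2.imwrite('pics/t1.png',np.vstack([a[60:330,:,::-1],c2['frame'][60:330,:,::-1]]))
E
```

```text
orange [277, 75, 68, 151, 6713] c 518.0 32.3 size 127.4 55.4 yaw 77.4 z 91.9 slope mm/100 [-0.  -0.4]
t 27.25 ee [506.6  -5.7 204.9] [-179.12   -2.7   -13.3 ] F [ 0.3  0.6 -0.4] 
move [0.142 1.788 0.174] turn 0 q1,q6 [ -0.8 102.5]
```

View pics/s1.png

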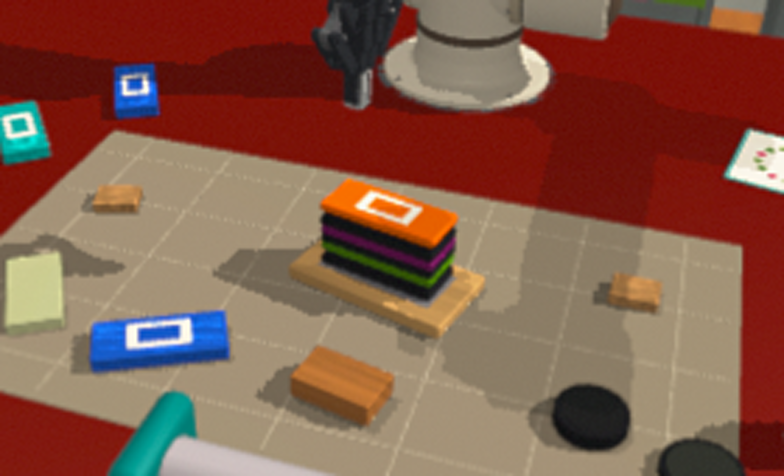

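View pics/t1.png

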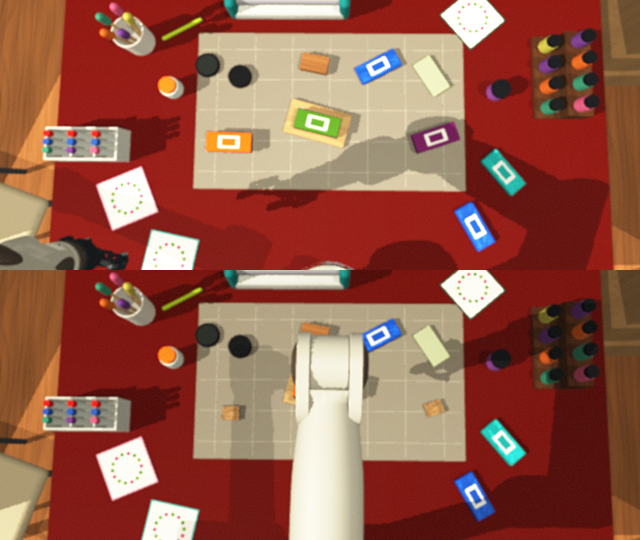

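The scene view shows green, plum and orange stacked flush and flat, with no white feet visible. The bystanders and cork rests are where they started. Handing in.

```bash
python3 -c "
from workcell import job_done
print(job_done())"
```

```text
the job is handed in; nothing more can be done
None
```

The stack is built as asked, and I handed the job in at about 27 s. I pressed green home at both ends, then placed and pressed plum, then placed and pressed orange.

**Pressing:** I pressed each end until the force rose with no further travel. That was 14–17 N at five of the ends. Green's first end reached about 24 N because I sent one press step too many, still well under the 80 N limit.

**Last checks (wrist camera):**

| Pad | Lid height found | Lid height expected | Centre (mm) |
|---|---|---|---|
| Green | 43.9 mm | about 43.6 mm | (517.5, 32.7) |
| Plum | 64.6 mm | about 64.5 mm | (518.0, 32.5) |
| Orange | 91.9 mm | about 92.1 mm | (518.0, 32.3) |

- **Fit:** the centres agree within about 1 mm and the angles within about 0.6°. In the scene picture the pads look flush, with no feet showing.
- **Other things:** the bystanders and look-alikes that the pictures show look unmoved. The arm hid part of the last top view, and I compared them by eye only.

**What disagreed:**
- The lids showed up to 0.4 mm slope per 100 mm, which is within camera and wrist-pose error.
- The tool's tilt crept up to about 2.7° over the run, which I could not correct through the interface. The checks show no effect on the stack.

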